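# Turn the desk carousel and take out the eraser

## Robot

A 6-joint arm with a two-finger parallel gripper is mounted at the origin on a cart in front of the work surface, level with it; the furniture and walls round the work are solid. World frame = base frame: x ahead of the robot, y to its left, z up, the work surface at z = 0. Lengths are in m, angles in rad, forces in N, time in s.
With the tool pointing down it reaches from about 0.35 to 0.975 m from the base axis. Payload 4.9 kg.
Tool frame: the origin (TCP) lies midway between the tips of the shut fingers; the grasp point (between the pads) lies 19 mm behind it; z points along the fingers, y is the line along which they close (so a half turn about z gives the same grasp; the last joint's range is limited). The gripper opens to 85 mm and grips with 20 to 120 N. Pads are 22 mm wide; open, the fingers measure 114 mm over their backs; the gripper's body (76 mm by 85 mm) begins 54 mm behind the grasp point. The pads swing forward as they close: fully open they stand 13 mm farther back than shut.
Start: joints at [-1.438, 0.053, 1.613, -0, 1.476, -0.119], TCP at [0.156, -0.605, 0.231] pointing down, gripper open.
Joint ranges: [-3.01, 3.01], [-1.01, 2.22], [0.06, 2.58], [-1.02, 4.17], [0.09, 2.62], [-3.14, 3.14]. Speed limits (rad/s): [2.57, 2.57, 3.14, 3.14, 3.14, 3.14].

## Interface

Orientations are given as a unit quaternion [w, x, y, z].
In Python, from plant import manip gives the robot as it stands.
- The arm moves only by the tool move_arm, never from a script. Its argument "increments" is one flat list of numbers, 5 for each row, row after row: the shift along the tool's x, y, z in mm, then the turn about the tool's z in rad, then the opening, from 0 (shut) to 1 (fully open). In form: [tx, ty, tz, spin, jaw, tx, ty, tz, spin, jaw, ...]. A call has 1 to 8 rows; each row shifts and turns the commanded pose from where the row before left it, along the tool's axes as they then stand; what a row does not reach is not made up. A row lasts 1/12 s, in which the tool goes at most 41.7 mm and 7.16 degrees, less where a joint would pass 70% of its speed; a pose out of reach is approached as far as the arm can. A call with a gripper value outside its range is refused whole. The fingers move at their own pace and stop on an object; the grip force is fixed at half the most. Time passes only in rows, so rows that do not move let the fingers close. It gives the time, the measured TCP pose, the force, the opening and the grip force at its end, in the units of the state.
- manip.state(): the state, without advancing time (a new reading comes with each control period).
- manip.grab_frame(name): name is "scene" or "top" or "wrist"; returns a dict with "image" (384x512x3 uint8, blue, green, red), "fov_y" (degrees; the focal length in pixels is half the picture's height over the tangent of half this angle, whatever the lens; pixels are square), "cx", "cy" (the principal point, pixels), "eye" and "rotation" of the camera in the world; the wrist camera has in their place "T_tool_cam" (4x4, takes a point from camera to tool coordinates, whose origin is the TCP and whose axes are the flange's). Camera axes: x right, y down, z forward; pixel columns grow to the right and rows downward; lengths in m; the calibration is good to about 2 mm. A picture is of the moment at which its call begins: read the wrist's pose just before it. There is no depth.
- manip.job_done(): hands the job in; it is judged then, once.
The state is a dict: "time": time; "joint_pos": joint angles; "joint_vel": joint speeds; "joint_efforts": joint torques, N m; "tool_pos": TCP position; "tool_rot": TCP orientation; "contact_force": force on the tool from outside, world axes, zero at the start; "ft_torque": the same for the moment, N m; "gripper_width": opening from 0.0 (shut) to 1.0 (fully open); "grasp_force": force on a finger pad.
Only numpy, scipy, OpenCV 4.12 (cv2) and the standard library are available. Lean on these libraries where they do the work, as an engineer would, in place of code of your own. Each camera call takes 0.05 s, during which the arm holds its last target. There are 200 camera calls.

## Task

Turn the desk carousel by the round knob on its roof until the compartment with the eraser faces the open front. Then lift the eraser out and lay it flat on the notebook.

Things in the scene. Friction and masses are not known exactly. Their poses are not given: they have to be found in the camera images.
- stand: Fixed carousel housing, 340 x 340 x 54 mm. Origin: centre of underside, on the desk under the tray's axis; z up; its -x side is the open front, towards the robot. Side and back panels and a clear roof (z 50 to 54 mm) cover all beyond x = -40 mm in its frame; nearer, the tray is open above. On the axis above the roof is the tray's round knob, 40 mm across, z 58 to 90 mm.
- tray (a joint): Angle (rad) of the round tray and knob, which turn as one, counter-clockwise from above, -3.1 to 3.1; stays where left (friction 0.04 N m). Tray 300 mm across; floor 14, rim 28, four radial dividers 33 mm above the stand's origin. At 0 its four compartments face the stand's -x, -y, +x, +y. They hold eraser, binder clip, charger block, round tin; the eraser starts left or right, under the roof.
- eraser: Small block eraser in a card sleeve, 19 mm (its x) by 42 mm (its y) by 12 mm high, about 20 g, lying loose and flat in a compartment of the tray, about 100 mm from the axis, its length roughly along the tray's radius. Origin: centre of its underside; z up.
- notebook: Closed purple notebook lying flat to the right of the carousel on a 2 mm desk mat, 210 mm (its x) by 152 mm (its y), 14 mm thick; things on it rest about 11 mm above its origin. Origin: centre of its underside; z up. Loose, 0.4 kg.

How it is judged:
On the way:
1. the eraser, still lying untouched in the tray, has been turned round to the open front, clear of the roof and within 60 mm of the middle (x of eraser in the frame of stand between -0.15 and -0.055 m and y of eraser in the frame of stand between -0.06 and 0.06 m and z of eraser in the frame of stand below 0.022 m and contact force between the fingers and eraser below 0.2 N), for 0.2 s.
At the end, for the whole second after the job is handed in: The eraser lies flat (within 10 degrees) and at rest on the notebook, its centre at least 8 mm inside the notebook's edges (x of eraser in the frame of notebook between -0.097 and 0.097 m and y of eraser in the frame of notebook between -0.068 and 0.068 m and z of eraser in the frame of notebook between 0.005 and 0.02 m and angle between eraser's own z axis and vertical below 0.17 rad and linear speed of eraser below 0.02 m/s); the robot touches nothing.
It also fails if it takes over 64 s, if anything falls off the work surface, if the arm or the gripper's body presses on something with over 40 N, if the wrist force passes 120 N, or if a joint passes its speed limit or range.

## Working session

There is one attempt and no reset: what is moved stays moved. The work goes in short steps, Python scripts to look and compute and a tool call to move; the robot and the scene stay as the last step left them, time stands still between calls to the robot, and variables do not carry over. Pictures are saved under pics/ and viewed, at most 10 in all, crops included, and the job is handed in when it is done.

Besides the shell and the picture viewer there is one more tool, called after "Emit:" as name(argument=value, ...), one argument or row to a line, values as JSON. move_arm: Moves the arm, as the interface text tells. Its arguments: {"type":"object","properties":{"increments":{"type":"array"}},"required":["increments"]}

```bash
mkdir -p pics; ls; python3 - <<'E'
from plant import manip
import cv2,numpy as np
s=manip.state();print(s)
for n in("scene","top"):
    f=manip.grab_frame(n);cv2.imwrite(f"pics/{n}0.png",f["image"])
    print(n,f["fov_y"],f["cx"],f["cy"],f["eye"],np.array(f["rotation"]).tolist())
a=cv2.imread("pics/top0.png");cv2.imwrite("pics/top0b.png",cv2.resize(a,(800,600)))
E
```

```text
pics
{'time': 0.0, 'joint_pos': array([-1.43799339e+00,  5.33735435e-02,  1.61428456e+00, -3.72258905e-06,
        1.47598276e+00, -1.18986126e-01]), 'joint_vel': array([-0.00034265, -0.00039919, -0.00014541, -0.00144904, -0.00112699,
        0.00159592]), 'joint_efforts': array([-8.69352880e-05, -3.93684554e+01, -3.70174885e+01, -1.04177227e-04,
        6.97415555e-03,  2.27923852e-05]), 'tool_pos': array([ 0.15563648, -0.60467727,  0.23005831]), 'tool_rot': array([-1.02406407e-03,  9.92085202e-01,  1.25562345e-01, -8.92755797e-06]), 'contact_force': array([ 0.2693597 , -0.47919657,  0.0986213 ]), 'ft_torque': array([-0.00496401, -0.01007514,  0.00186172]), 'grasp_force': 0.0, 'gripper_width': 0.9967349429444174}
scene 51.460781002554164 249.96025011936783 196.59248113637923 [-0.05478153  0.49572498  0.45856628] [0.20805217090007502, -0.3485872871588864, 0.7696804591453417, -0.49274048770604395]
top 43.60222998168558 250.15942878327832 192.3244485410939 [ 0.42574311 -0.07186054  1.42254264] [0.029397135619507905, -0.6996944340419391, 0.7128384655492286, -0.03774691274157225]
```

View pics/top0b.png

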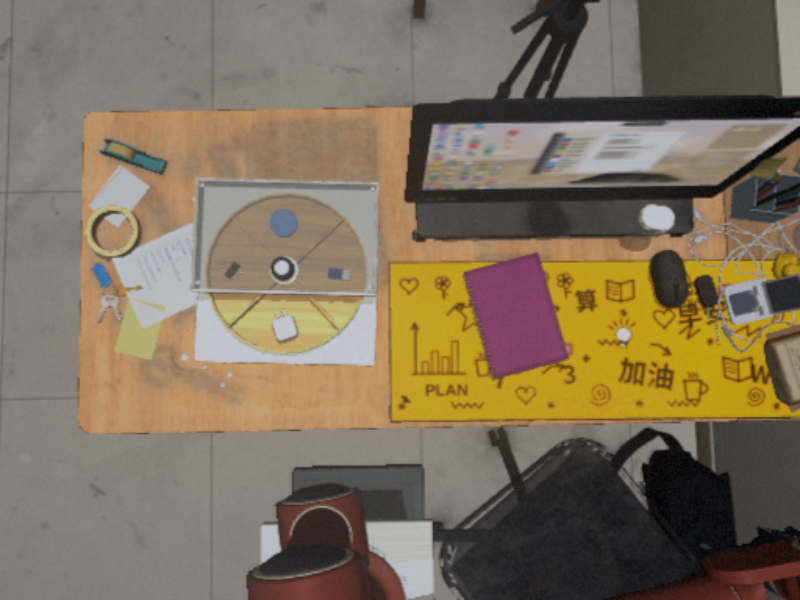

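View pics/scene0.png

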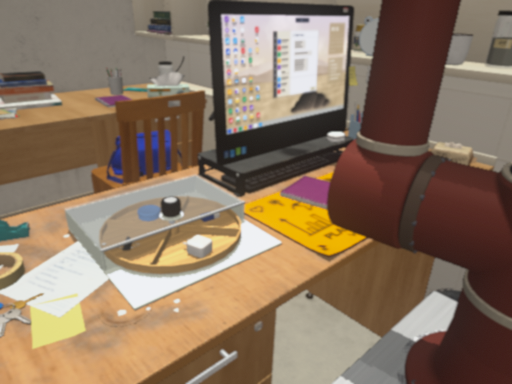

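The top view shows the eraser (blue and white) at (340,273) on the right of the carousel. The clip is left, the tin is at the back and the charger is in front. The knob is at (284,268) and the purple notebook is centred near (517,315). The tray needs about −90° (clockwise).

```bash
cat > h.py <<'E'
import cv2,numpy as np
from scipy.spatial.transform import Rotation as R
def rot(q): q=np.array(q); return R.from_quat(q[[1,2,3,0]]).as_matrix()
def ray(f,uv,z):
    "pixels -> points on the plane at height z"
    h=f["image"].shape[0]; fl=h/2/np.tan(np.radians(f["fov_y"])/2)
    uv=np.atleast_2d(uv).astype(float)
    d=np.c_[(uv[:,0]-f["cx"])/fl,(uv[:,1]-f["cy"])/fl,np.ones(len(uv))]@rot(f["rotation"]).T
    e=np.array(f["eye"]); return e+d*((z-e[2])/d[:,2])[:,None]
def blobs(mask,amin=20):
    c,_=cv2.findContours(mask.astype(np.uint8),cv2.RETR_EXTERNAL,cv2.CHAIN_APPROX_NONE)
    return sorted([k for k in c if cv2.contourArea(k)>=amin],key=cv2.contourArea,reverse=True)
def rect(f,cnt,z):
    p=ray(f,cnt[:,0,:],z)[:,:2]; return cv2.minAreaRect((p*1000).astype(np.float32))
E
python3 - <<'E'
from h import *; from plant import manip
f=manip.grab_frame("top");im=f["image"];hsv=cv2.cvtColor(im,cv2.COLOR_BGR2HSV)
H,S,V=cv2.split(hsv)
nb=blobs((H>135)&(H<170)&(S>80),200)[0];print("notebook",rect(f,nb,0.016))
roi=np.zeros_like(H);roi[110:240,120:245]=1
for c in blobs((roi>0)&(V<60),10):
    (u,v),r=cv2.minEnclosingCircle(c);print("dark",u,v,r,ray(f,(u,v),.09)[0],cv2.contourArea(c))
# white knob top
for c in blobs((roi>0)&(S<40)&(V>190),10):
    (u,v),r=cv2.minEnclosingCircle(c);print("white",u,v,r,ray(f,(u,v),.09)[0],cv2.contourArea(c))
for c in blobs((roi>0)&(H>100)&(H<130)&(S>60),8):
    (u,v),r=cv2.minEnclosingCircle(c);print("blue",u,v,r,ray(f,(u,v),.026)[0],rect(f,c,.026))
s=manip.state();Rt=rot(s["tool_rot"]);print(Rt.round(3).tolist())
cv2.imwrite("pics/crop.png",cv2.resize(im[105:245,115:250],None,fx=4.2,fy=4.2,interpolation=cv2.INTER_CUBIC))
E
```

```text
notebook ((529.2705078125, -323.1895751953125), (205.89114379882812, 143.86114501953125), 13.888810157775879)
white 182.02862548828125 211.5882110595703 59.92721176147461 [0.50230965 0.101166   0.09      ] 1790.0
white 180.8157958984375 207.21929931640625 9.221232414245605 [0.5145105  0.10445867 0.09      ] 131.0
white 179.5 170.5 3.8079864978790283 [0.61743155 0.10757327 0.09      ] 38.5
white 121.5 189.0 5.2202534675598145 [0.5683263  0.26895182 0.09      ] 29.5
blue 181.07408142089844 142.1851806640625 8.408806800842285 [0.71076438 0.11112387 0.026     ] ((710.6290283203125, 112.07622528076172), (48.32944869995117, 46.45146560668945), 17.770965576171875)
blue 214.0 174.5 4.272101879119873 [0.61303451 0.01531418 0.026     ] ((613.7024536132812, 15.136237144470215), (20.645397186279297, 15.715832710266113), 75.41741943359375)
[[0.968, 0.249, -0.0], [0.249, -0.968, 0.002], [0.0, -0.002, -1.0]]
```

View pics/crop.png

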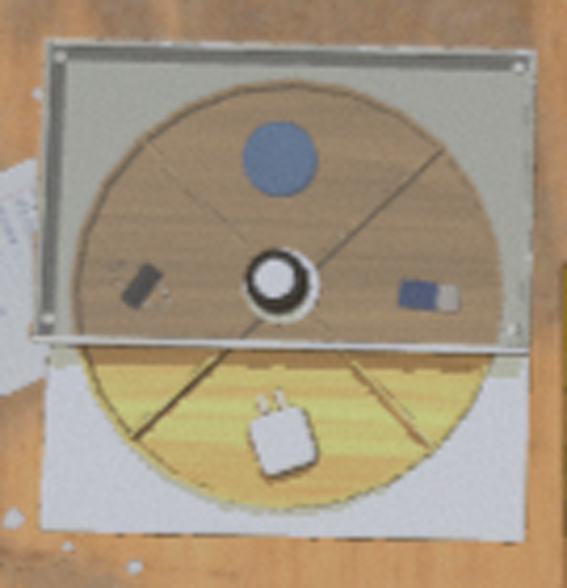

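The crop shows the knob's white top at (277,280), the eraser's centre at about (429,296) with its long axis nearly radial, and the roof's front edge running from (32,338) to (528,352).

```bash
python3 - <<'E'
from h import *; from plant import manip
f=manip.grab_frame("top")
px=lambda a:np.array(a)/4.2+[115,105]-.4
k=ray(f,(179.5,170.5),.09)[0];print("knob",k)
for a,z in(((32,338),.054),((528,352),.054),((40,528),.0),((522,542),.0),((429,296),.026),((403,293),.026),((459,299),.026)):
    print(a,ray(f,px(a),z)[0].round(4))
e=ray(f,px((429,296)),.026)[0]-k;print("eraser rel",e,np.degrees(np.arctan2(e[1],e[0])))
s=manip.state();Rt=rot(s["tool_rot"]);print("to knob, tool axes mm",Rt.T@(k-s["tool_pos"])*1000, s["tool_pos"])
E
```

```text
knob [0.61743155 0.10757327 0.09      ]
(32, 338) [0.5834 0.2762 0.054 ]
(528, 352) [ 0.5678 -0.0613  0.054 ]
(40, 528) [0.4554 0.2835 0.    ]
(522, 542) [ 0.4392 -0.0544  0.    ]
(429, 296) [0.6112 0.0073 0.026 ]
(403, 293) [0.6136 0.0254 0.026 ]
(459, 299) [ 0.6087 -0.0136  0.026 ]
eraser rel [-0.00624121 -0.10026951 -0.064     ] -93.56174400748446
to knob, tool axes mm [ 624.70703685 -574.73495185  141.37780685] [ 0.15567124 -0.60488468  0.23052728]
```

Emit:
move_arm(
  increments=[29.4, -27, 0, 0, 1, 29.4, -27, 0, 0, 1, 29.4, -27, 0, 0, 1, 29.4, -27, 0, 0, 1, 29.4, -27, 0, 0, 1, 29.4, -27, 0, 0, 1, 29.4, -27, 0, 0, 1, 29.4, -27, 0, 0, 1],
)

```text
time: 0.87
tool_pos: [0.3302, -0.3357, 0.2312]
tool_rot: [0.0, 0.992, 0.125, 0.0]
contact_force: [0.4, -1.2, -1.2]
gripper_width: 1.0
grasp_force: 0.0
```

Emit:
move_arm(
  increments=[29.4, -27, 0, 0, 1, 29.4, -27, 0, 0, 1, 29.4, -27, 0, 0, 1, 29.4, -27, 0, 0, 1, 29.4, -27, 0, 0, 1, 29.4, -27, 0, 0, 1, 29.4, -27, 0, 0, 1, 29.4, -27, 0, 0, 1],
)

```text
time: 1.53
tool_pos: [0.5043, -0.0677, 0.2313]
tool_rot: [0.0, 0.992, 0.126, 0.0]
contact_force: [1.2, -1.5, 0.1]
gripper_width: 1.003
grasp_force: 0.0
```

Emit:
move_arm(
  increments=[29.4, -27, 0, 0, 1, 29.4, -27, 0, 0, 1, 29.4, -27, 0, 0, 1, 29.4, -27, 0, 0, 1, 29.4, -27, 0, 0, 1, 7, -7, 0, 0, 1, 0, 0, 5, -0.12, 1, 0, 0, 5, -0.12, 1],
)

```text
time: 2.2
tool_pos: [0.6177, 0.1071, 0.2211]
tool_rot: [0.0, 0.969, 0.247, -0.0]
contact_force: [-0.8, -0.5, -0.1]
gripper_width: 1.003
grasp_force: 0.0
```

Emit:
move_arm(
  increments=[0, 0, 5, -0.12, 1, 0, 0, 5, -0.12, 1, 0, 0, 5, -0.12, 1, 0, 0, 5, -0.12, 1, 0, 0, 5, -0.12, 1, 0, 0, 5, -0.12, 1, 0, 0, 5, -0.12, 1, 0, 0, 5, -0.12, 1],
)

```text
time: 2.87
tool_pos: [0.6171, 0.1057, 0.1808]
tool_rot: [-0.0, 0.746, 0.666, -0.0]
contact_force: [0.9, 0.7, 0.2]
gripper_width: 1.002
grasp_force: 0.0
```

```bash
cat > go.py <<'E'
import sys; from h import *; from plant import manip
s=manip.state();Rt=rot(s["tool_rot"]);t=np.array([float(a) for a in sys.argv[1:4]])
print("t",s["time"],"pos",s["tool_pos"].round(4),"yaw",np.arctan2(Rt[1,0],Rt[0,0]).round(3),"j6",s["joint_pos"][5].round(3),"F",s["contact_force"].round(1),"w",round(s["gripper_width"],3),"g",s["grasp_force"])
print("delta tool mm",(Rt.T@(t-s["tool_pos"])*1000).round(1),"tool z",Rt[:,2].round(4))
E
python3 go.py .617 .107 .062
```

```text
t 2.8667 pos [0.6171 0.1057 0.1808] yaw 1.457 j6 0.164 F [0.9 0.7 0.2] w 1.002 g 0.0
delta tool mm [ 1.300e+00 -1.000e-01  1.188e+02] tool z [-7.e-04 -3.e-04 -1.e+00]
```

Emit:
move_arm(
  increments=[1, 0, 25, 0, 1, 0, 0, 30, 0, 1, 0, 0, 30, 0, 1, 0, 0, 20, 0, 1, 0, 0, 12, 0, 1, 0, 0, 0, 0, 1, 0, 0, 0, 0, 0.4, 0, 0, 0, 0, 0.4],
)

```text
time: 3.53
tool_pos: [0.6189, 0.1071, 0.0663]
tool_rot: [0.001, 0.748, 0.664, 0.001]
contact_force: [1.1, 0.5, -0.1]
gripper_width: 0.748
grasp_force: 0.0
```

Emit:
move_arm(
  increments=[0, 0, 0, 0, 0, 0, 0, 0, 0, 0, 0, 0, 0, 0, 0, 0, 0, 0, 0, 0, 0, 0, 0, 0, 0, 0, 0, 0, 0, 0, 0, 0, 0, 0, 0, 0, 0, 0, 0, 0],
)

```text
time: 4.2
tool_pos: [0.6158, 0.1077, 0.0668]
tool_rot: [-0.002, 0.748, 0.664, -0.002]
contact_force: [-12.0, -0.0, 11.3]
gripper_width: 0.446
grasp_force: 60.4
```

Emit:
move_arm(
  increments=[0, -2, 0, 0.02, 0, 0, 0, 0, 0.04, 0, 0, 0, 0, 0.06, 0, 0, 0, 0, 0.08, 0, 0, 0, 0, 0.08, 0, 0, 0, 0, 0.08, 0, 0, 0, 0, 0.08, 0, 0, 0, 0, 0.08, 0],
)

```text
time: 4.87
tool_pos: [0.6169, 0.1073, 0.0669]
tool_rot: [0.001, 0.894, 0.447, 0.001]
contact_force: [1.5, -1.9, 2.3]
gripper_width: 0.447
grasp_force: 59.9
```

```bash
python3 go.py .617 .107 .066
```

```text
t 4.8667 pos [0.6169 0.1073 0.0669] yaw 0.928 j6 0.697 F [ 1.5 -1.9  2.3] w 0.447 g 59.939045906066895
delta tool mm [-0.2  0.2  0.9] tool z [ 0.003  0.    -1.   ]
```

Emit:
move_arm(
  increments=[0, 0, 0, 0.08, 0, 0, 0, 0, 0.08, 0, 0, 0, 0, 0.08, 0, 0, 0, 0, 0.08, 0, 0, 0, 0, 0.08, 0, 0, 0, 0, 0.08, 0, 0, 0, 0, 0.08, 0, 0, 0, 0, 0.08, 0],
)

```text
time: 5.53
tool_pos: [0.6179, 0.1061, 0.0669]
tool_rot: [0.001, 0.99, 0.143, 0.003]
contact_force: [2.9, -6.8, 0.8]
gripper_width: 0.443
grasp_force: 59.9
```

Emit:
move_arm(
  increments=[0, 0, 0, 0.08, 0, 0, 0, 0, 0.08, 0, 0, 0, 0, 0.08, 0, 0, 0, 0, 0.08, 0, 0, 0, 0, 0.055, 0, 0, 0, 0, 0.02, 0, 0, 0, 0, 0, 0, 0, 0, 0, 0, 0],
)

```text
time: 6.2
tool_pos: [0.618, 0.1052, 0.0669]
tool_rot: [0.002, 0.999, -0.052, 0.003]
contact_force: [1.7, -9.4, 1.2]
gripper_width: 0.448
grasp_force: 59.9
```

```bash
python3 go.py .617 .107 .066; python3 - <<'E'
from h import *; from plant import manip
f=manip.grab_frame("scene");cv2.imwrite("pics/s1.png",cv2.resize(f["image"][150:330,30:290],None,fx=3,fy=3,interpolation=cv2.INTER_CUBIC))
E
```

```text
t 6.2 pos [0.618  0.1052 0.0669] yaw -0.104 j6 1.728 F [ 1.7 -9.4  1.2] w 0.448 g 59.92984235286713
delta tool mm [-1.2 -1.7  0.8] tool z [ 0.0056 -0.0034 -1.    ]
```

View pics/s1.png

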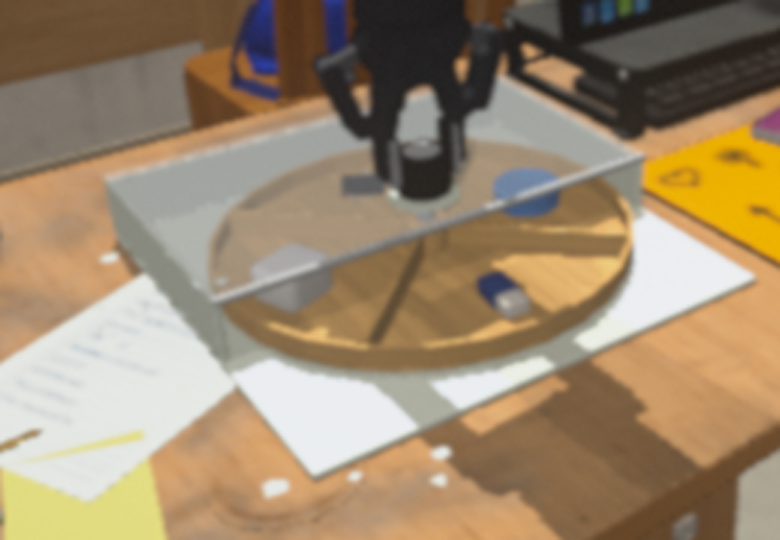

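The crop shows the eraser at about (503,295), now in front of the roof edge. I'll measure it in stand coordinates.

```bash
python3 - <<'E'
from h import *; from plant import manip
f=manip.grab_frame("scene")
a=np.radians(-2.65);Rs=np.array([[np.cos(a),-np.sin(a)],[np.sin(a),np.cos(a)]])
for p in((503,295),(420,200),(483,285),(525,305)):
    q=ray(f,np.array(p)/3+[30,150],.09 if p[0]==420 else .022)[0];print(p,q,(Rs.T@(q[:2]-[.617,.107])))
f=manip.grab_frame("top");im=f["image"];H,S,V=cv2.split(cv2.cvtColor(im,cv2.COLOR_BGR2HSV))
roi=np.zeros_like(H);roi[110:240,120:245]=1
for c in blobs((roi>0)&(H>100)&(H<130)&(S>60),8):
    q=ray(f,c[:,0].mean(0),.026)[0];print("blue",q,Rs.T@(q[:2]-[.617,.107]),cv2.contourArea(c))
E
```

```text
(503, 295) [0.50958244 0.11280772 0.022     ] [-0.10757121  0.00083509]
(420, 200) [0.54786026 0.14805331 0.09      ] [-0.0709639   0.03781275]
(483, 285) [0.52835147 0.11591416 0.022     ] [-0.08896588  0.00480598]
(525, 305) [0.49045447 0.10877893 0.022     ] [-0.12649245 -0.00407377]
blue [0.62207879 0.01374056 0.026     ] [ 0.00938518 -0.0929249 ] 188.0
```

Emit:
move_arm(
  increments=[0, 0, 0, 0, 0.8, 0, 0, 0, 0, 1, 0, 0, 0, 0, 1, 0, 0, 0, 0, 1, 0, 0, 0, 0, 1, 0, 0, -20, 0, 1, 0, 0, -35, 0, 1, 0, 0, -35, 0, 1],
)

```text
time: 7.02
tool_pos: [0.6139, 0.1076, 0.1532]
tool_rot: [0.0, 0.999, -0.051, -0.002]
contact_force: [0.6, 0.4, -0.0]
gripper_width: 1.007
grasp_force: 0.0
```

Emit:
move_arm(
  increments=[-20, 0, -15, 0, 1, -30, 0, -5, 0, 1, -30, 0, 0, 0, 1, -30, 0, 0, 0, 1, -30, 0, 0, 0, 1, -20, 0, 0, 0, 1, 0, 0, 0, 0, 1, 0, 0, 0, 0, 1],
)

```text
time: 7.68
tool_pos: [0.456, 0.1242, 0.1745]
tool_rot: [-0.0, 0.999, -0.051, 0.001]
contact_force: [0.7, 0.3, -0.9]
gripper_width: 1.002
grasp_force: 0.0
```

```bash
python3 go.py .509 .113 .016;  python3 - <<'E'
from h import *; from plant import manip
s=manip.state();f=manip.grab_frame("wrist")
T=np.eye(4);T[:3,:3]=rot(s["tool_rot"]);T[:3,3]=s["tool_pos"];np.savez("w1.npz",T=T@np.array(f["T_tool_cam"]),fov=f["fov_y"],cx=f["cx"],cy=f["cy"])
cv2.imwrite("pics/w1.png",f["image"])
E
```

```text
t 7.6833 pos [0.456  0.1242 0.1745] yaw -0.102 j6 1.781 F [ 0.7  0.3 -0.9] w 1.002 g 0.0
delta tool mm [ 53.7   5.8 158.6] tool z [ 1.3e-03  1.0e-04 -1.0e+00]
```

View pics/w1.png

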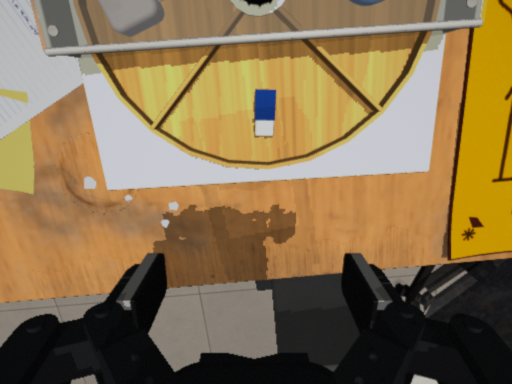

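The wrist view shows the eraser clear in the front compartment. Its blue top edge is at (266,90), its white bottom edge at (264,136) and its centre near (265,113).

```bash
python3 - <<'E'
from h import *; from plant import manip
w=np.load("w1.npz");im=cv2.imread("pics/w1.png");T=w["T"]
q=R.from_matrix(T[:3,:3]).as_quat()[[3,0,1,2]]
f=dict(image=im,fov_y=float(w["fov"]),cx=float(w["cx"]),cy=float(w["cy"]),eye=T[:3,3],rotation=q)
H,S,V=cv2.split(cv2.cvtColor(im,cv2.COLOR_BGR2HSV))
m=np.zeros_like(H);r=np.s_[80:150,235:300];m[r]=(((H>100)&(H<135)&(S>90))|((S<60)&(V>150)))[r]
c=blobs(m)
for k in c: print(cv2.contourArea(k),cv2.boundingRect(k),rect(f,k,.026))
e=np.array(rect(f,np.vstack(c),.026)[0]);print(e)
E
python3 go.py .509 .113 .016
```

```text
828.0 (255, 90, 21, 46) ((515.81201171875, 107.25626373291016), (17.989459991455078, 39.91975784301758), 84.14556884765625)
[515.81201172 107.25626373]
t 7.7333 pos [0.4567 0.1241 0.1747] yaw -0.103 j6 1.781 F [-0.8 -0.1  0.2] w 0.998 g 0.0
delta tool mm [ 52.9   5.7 158.8] tool z [ 1.3e-03  1.0e-04 -1.0e+00]
```

Emit:
move_arm(
  increments=[30, 5, 10, 0, 1, 30, 5.5, 20, 0, 1, 0, 0, 35, 0, 1, 0, 0, 35, 0, 1, 0, 0, 20, 0, 1, 0, 0, 0, 0, 0.7, 0, 0, 0, 0, 0.7, 0, 0, 0, 0, 0.7],
)

```text
time: 8.4
tool_pos: [0.5168, 0.1073, 0.0559]
tool_rot: [-0.0, 0.999, -0.052, 0.001]
contact_force: [0.8, 0.6, 0.0]
gripper_width: 0.699
grasp_force: 0.0
```

```bash
python3 go.py .5158 .1073 .016
```

```text
t 8.4 pos [0.5168 0.1073 0.0559] yaw -0.103 j6 1.738 F [0.8 0.6 0. ] w 0.699 g 0.0
delta tool mm [-1.1  0.1 39.9] tool z [ 2.6e-03  2.0e-04 -1.0e+00]
```

Emit:
move_arm(
  increments=[-1, 0, 20, 0, 0.6, 0, 0, 14, 0, 0.5, 0, 0, 5, 0, 0.4, 0, 0, 0, 0, 0.35, 0, 0, 0, 0, 0.35, 0, 0, 0, 0, 0, 0, 0, 0, 0, 0, 0, 0, 0, 0, 0],
)

```text
time: 9.07
tool_pos: [0.5158, 0.1075, 0.0175]
tool_rot: [-0.0, 0.999, -0.052, 0.002]
contact_force: [-1.0, -0.2, 6.6]
gripper_width: 0.198
grasp_force: 60.2
```

Emit:
move_arm(
  increments=[0, 0, 0, 0, 0, 0, 0, 0, 0, 0, 0, 0, 0, 0, 0, 0, 0, 0, 0, 0],
)

```text
time: 9.4
tool_pos: [0.5158, 0.1075, 0.0175]
tool_rot: [-0.0, 0.999, -0.052, 0.002]
contact_force: [-2.2, 0.2, 7.0]
gripper_width: 0.194
grasp_force: 60.2
```

Emit:
move_arm(
  increments=[0, 0, -5, 0, 0, 0, 0, -15, 0, 0, 0, 0, -25, 0, 0, 0, 0, -30, 0, 0, 0, 0, -30, 0, 0, 0, 0, -20, 0, 0, 0, 0, 0, 0, 0],
)

```text
time: 9.98
tool_pos: [0.5174, 0.1077, 0.1467]
tool_rot: [-0.001, 0.999, -0.052, 0.005]
contact_force: [0.7, -0.1, 0.9]
gripper_width: 0.195
grasp_force: 59.4
```

```bash
python3 go.py .529 -.323 .0215;python3 - <<'E'
from h import *; from plant import manip
f=manip.grab_frame("wrist");cv2.imwrite("pics/w2.png",f["image"])
E
```

```text
t 9.9833 pos [0.5174 0.1077 0.1467] yaw -0.103 j6 1.738 F [ 0.7 -0.1  0.9] w 0.195 g 59.43072438240051
delta tool mm [ 54.5 427.4 125. ] tool z [ 1.050e-02  7.000e-04 -9.999e-01]
```

View pics/w2.png

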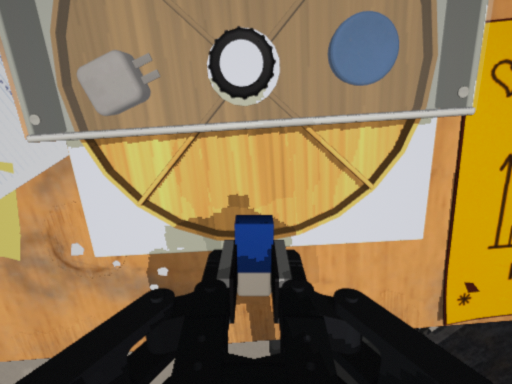

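The eraser is held level between the pads, at about (254,255). Next I carry it to the notebook.

Emit:
move_arm(
  increments=[2, 18, 0, 0, 0, 4.5, 36, 0, 0, 0, 4.5, 36, 0, 0, 0, 4.5, 36, 0, 0, 0, 4.5, 36, 0, 0, 0, 4.5, 36, 0, 0, 0, 4.5, 36, 0, 0, 0, 4.5, 36, 0, 0, 0],
)

```text
time: 10.7
tool_pos: [0.5181, -0.1659, 0.1384]
tool_rot: [-0.001, 0.999, -0.052, -0.001]
contact_force: [0.9, -0.4, 0.4]
gripper_width: 0.198
grasp_force: 59.4
```

Emit:
move_arm(
  increments=[4.5, 36, 0, 0, 0, 4.5, 36, 0, 0, 0, 4.5, 36, 0, 0, 0, 4, 30, 0, 0, 0, 2, 18, 0, 0, 0, 0, 0, 0, 0, 0, 0, 0, 0, 0, 0, 0, 0, 0, 0, 0],
)

```text
time: 11.37
tool_pos: [0.5225, -0.3203, 0.1392]
tool_rot: [-0.001, 0.999, -0.051, -0.001]
contact_force: [-0.5, 0.2, -0.4]
gripper_width: 0.199
grasp_force: 59.4
```

```bash
python3 go.py .529 -.323 .0215
```

```text
t 11.3667 pos [ 0.5225 -0.3203  0.1392] yaw -0.102 j6 1.001 F [-0.5  0.2 -0.4] w 0.199 g 59.43023443222046
delta tool mm [  7.    2.2 117.7] tool z [-0.0014  0.0019 -1.    ]
```

Emit:
move_arm(
  increments=[5, 2, 25, 0, 0, 0, 0, 30, 0, 0, 0, 0, 25, 0, 0, 0, 0, 15, 0, 0, 0, 0, 10, 0, 0, 0, 0, 5, 0, 0, 0, 0, 3, 0, 0, 0, 0, 0, 0, 0],
)

```text
time: 12.03
tool_pos: [0.528, -0.3239, 0.0277]
tool_rot: [0.0, 0.999, -0.051, 0.0]
contact_force: [-0.2, 0.5, 0.1]
gripper_width: 0.196
grasp_force: 59.4
```

Emit:
move_arm(
  increments=[0, 0, 3, 0, 0, 0, 0, 2, 0, 0, 0, 0, 1, 0, 0, 0, 0, 0, 0, 0, 0, 0, 0, 0, 0],
)

```text
time: 12.45
tool_pos: [0.5277, -0.3245, 0.0216]
tool_rot: [0.0, 0.999, -0.052, 0.0]
contact_force: [-0.1, 0.4, 0.3]
gripper_width: 0.194
grasp_force: 59.4
```

Emit:
move_arm(
  increments=[0, 0, 1.5, 0, 0, 0, 0, 0, 0, 0, 0, 0, 1.5, 0, 0, 0, 0, 0, 0, 0],
)

```text
time: 12.78
tool_pos: [0.5274, -0.3242, 0.018]
tool_rot: [-0.0, 0.999, -0.052, -0.0]
contact_force: [0.8, -0.3, 0.0]
gripper_width: 0.193
grasp_force: 59.4
```

Emit:
move_arm(
  increments=[0, 0, 1, 0, 0, 0, 0, 0, 0, 0, 0, 0, 0, 0, 0],
)

```text
time: 13.03
tool_pos: [0.5275, -0.3243, 0.0172]
tool_rot: [-0.0, 0.999, -0.052, -0.0]
contact_force: [0.5, -1.1, -0.0]
gripper_width: 0.197
grasp_force: 59.4
```

Emit:
move_arm(
  increments=[0, 0, 0.7, 0, 0, 0, 0, 0, 0, 0, 0, 0, 0, 0, 0],
)

```text
time: 13.28
tool_pos: [0.5276, -0.3243, 0.0166]
tool_rot: [-0.0, 0.999, -0.052, -0.0]
contact_force: [-0.3, 0.1, -0.4]
gripper_width: 0.197
grasp_force: 59.4
```

Emit:
move_arm(
  increments=[0, 0, 1, 0, 0, 0, 0, 0, 0, 0, 0, 0, 0, 0, 0],
)

```text
time: 13.53
tool_pos: [0.5277, -0.3244, 0.0164]
tool_rot: [0.0, 0.999, -0.052, -0.0]
contact_force: [-2.1, 1.5, 5.8]
gripper_width: 0.194
grasp_force: 60.1
```

Contact at 5.8 N. Now release and rise.

Emit:
move_arm(
  increments=[0, 0, 0, 0, 0.3, 0, 0, 0, 0, 0.4, 0, 0, 0, 0, 0.6, 0, 0, 0, 0, 0.6, 0, 0, -5, 0, 0.6, 0, 0, -25, 0, 0.6, 0, 0, -35, 0, 0.6, 0, 0, -35, 0, 0.6],
)

```text
time: 14.2
tool_pos: [0.5266, -0.3236, 0.1155]
tool_rot: [-0.001, 0.999, -0.052, -0.001]
contact_force: [0.5, -0.8, 0.1]
gripper_width: 0.601
grasp_force: 0.0
```

Emit:
move_arm(
  increments=[-30, 0, -20, 0, 0.6, -30, 0, 0, 0, 0.6, -30, 0, 0, 0, 0.6, 0, 0, 0, 0, 0.6, 0, 0, 0, 0, 0.6, 0, 0, 0, 0, 0.6],
)

```text
time: 14.7
tool_pos: [0.4384, -0.3153, 0.1361]
tool_rot: [0.0, 0.999, -0.052, 0.001]
contact_force: [-0.1, 0.0, 1.5]
gripper_width: 0.596
grasp_force: 0.0
```

```bash
python3 go.py .529 -.323 .0215;python3 - <<'E'
from h import *; from plant import manip
f=manip.grab_frame("wrist");cv2.imwrite("pics/w3.png",f["image"])
E
```

```text
t 14.7 pos [ 0.4384 -0.3153  0.1361] yaw -0.104 j6 0.913 F [-0.1  0.   1.5] w 0.596 g 0.0
delta tool mm [ 90.8  -1.8 114.7] tool z [ 1.e-03 -6.e-04 -1.e+00]
```

View pics/w3.png

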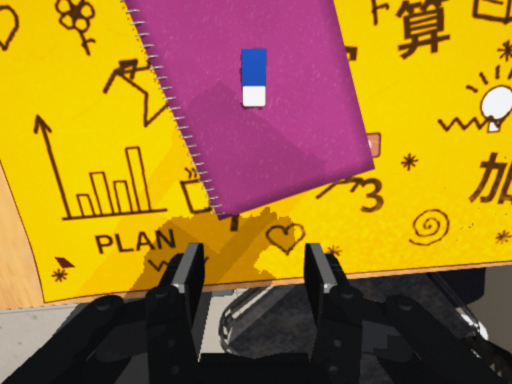

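The eraser lies flat near the middle of the notebook, at (254,77), and the gripper is clear of it.

```bash
python3 -c "
from plant import manip
print(manip.job_done())"
```

```text
the job is handed in; nothing more can be done
None
```

I turned the carousel until the eraser faced the open front, laid the eraser flat near the middle of the notebook, and handed the job in at about 15 s; no verdict came back.

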